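# Twist a seized punch out of its die block

### The arm

A 7-joint arm with a two-finger parallel gripper is mounted at the origin on a cart in front of the work surface, level with it; the furniture and walls round the work are solid. World frame = base frame: x ahead of the robot, y to its left, z up, the work surface at z = 0. Lengths are in m, angles in rad, forces in N, time in s.
With the tool pointing down it reaches from about 0.425 to 0.925 m from the base axis. Payload 6.8 kg.
Tool frame: the origin (TCP) lies on the centre line of the jaws, within the pads' length; the fingertips stand 22 mm ahead of it and the grasp point (between the pads) lies 3 mm ahead of it; z points along the fingers, y is the direction in which the jaws open and shut (so a half turn about z gives the same grasp; the last joint's range is limited). The gripper opens to 85 mm and grips with 20 to 120 N. Pads are 22 mm wide; open, the fingers measure 114 mm over their backs; the gripper's body (76 mm by 85 mm) begins 54 mm behind the grasp point. The pads swing forward as they close: fully open they stand 13 mm farther back than shut.
Start: joints at [-1.211, 0.477, 0.022, 1.555, -0.011, 1.109, -0.083], TCP at [0.304, 0.602, 0.253] pointing down, gripper open.
Joint ranges: [-2.96, 2.96], [-0.34, 2.1], [-1.41, 1.46], [0.24, 2.44], [-1.37, 4.51], [0.17, 1.92], [-2.96, 2.96]. Speed limits (rad/s): [2.39, 2.39, 3.14, 3.14, 3.14, 3.14, 3.14].

### API

Orientations are given as a unit quaternion [x, y, z, w].
In Python, from rig import ctrl gives the robot as it stands.
- The arm moves only by the tool move_arm, never from a script. Its argument "targets" is text: rows parted by semicolons, each of 7 numbers parted by spaces: the shift along the tool's x, y, z in mm, then the turn, a rotation vector about the tool's x, y, z in degrees, then the closure, from 0 (fully open) to 1 (shut). In form: dx dy dz ax ay az hand; .... A call has 1 to 8 rows; each row shifts and turns the commanded pose from where the row before left it, along the tool's axes as they then stand; what a row does not reach is not made up. A row lasts 1/8 s, in which the tool goes at most 62.5 mm and 10.7 degrees, less where a joint would pass 70% of its speed; a pose out of reach is approached as far as the arm can. A call is refused whole if a number of a shift passes 62.5 or a number of a turn 10.7, either way. A call with a gripper value outside its range is refused whole. The fingers move at their own pace and stop on an object; "grip_force" is the grip in N (left out, the last holds). Time passes only in rows, so rows that do not move let the fingers close. It gives the time, the measured TCP pose, the force and the opening at its end, in the units of the state.
- ctrl.observe(): the state, without advancing time (a new reading comes with each control period).
- ctrl.capture(name): name is "scene" or "side" or "wrist"; returns a dict with "image" (400x640x3 uint8, red, green, blue), "camera_matrix" (3x3 intrinsics, pixels), "k1" (the pictures are not rectified: a ray, as slopes to the right and down, at radius r is drawn at 1 + k1 r^2 times it, then the intrinsics apply), "eye" and "attitude" of the camera in the world. Camera axes: x right, y down, z forward; pixel columns grow to the right and rows downward; lengths in m; the calibration is good to about 2 mm. A picture is of the moment at which its call begins. There is no depth.
- ctrl.sign_off(): hands the job in, once; it reports no verdict.
The state is a dict: "clock": time; "qpos": joint angles; "qvel": joint speeds; "joint_efforts": joint torques, N m; "eef_pos": TCP position; "eef_rot": TCP orientation; "force": force on the tool from outside, world axes, zero at the start; "wrist_torque": the same for the moment, N m; "width": opening from 0.0 (shut) to 1.0 (fully open).
Only numpy, scipy, OpenCV 4.12 (cv2) and the standard library are available. Lean on these libraries where they do the work, as an engineer would, in place of code of your own. Each camera call takes 0.05 s, during which the arm holds its last target. There are 200 camera calls.

### The job

The punch with the straight bar handle has seized in its die block, and a straight pull only lifts the block up its guide posts: work it loose by twisting it back and forth while drawing it gently upward, without letting its block rise by more than about a centimetre. Then stand the punch upright on its foot in the middle of the wide front part of the leather sole and let go of it. Leave the round-knob punch in its own block.

Things in the scene. Friction and masses are not known exactly. Their poses are not given: they have to be found in the camera images.
- bar_punch: The seized punch: steel shank 28 mm in diameter, 45 mm long; thin neck 12 mm in diameter, 13 mm long; on top a wooden bar handle like a T, 66 mm long (along x), 14 mm thick (along y), 20 mm high. 78 mm tall, 0.2 kg. Origin: centre of the foot, z up. At the start the foot is 15 mm above the table, 35 mm deep in the block. Bar underside 58 mm, top 78 mm above the foot.
- bar_punch_handle (a point): Middle of that bar handle, 68 mm above the punch's foot; axes as the punch's. Friction of about 17 N along the shank, 0.24 N m round it, holds the punch: pulled straight it sticks and the block comes up too; while it turns, either way, the block's weight makes it creep out, at least 5 mm per radian turned if the hand rises with it. Friction ends after about 28 mm, and 35 mm is clear of the block.
- bar_block (a joint): How far the bar punch's aluminium block (66 x 104 x 40 mm, about 0.9 kg) has risen up its two upright guide posts, m: 0 = resting on its base plate, where it belongs. The block can rise but cannot turn; it sinks back by its weight as the punch slips out.
- bar_base: Dark steel base plate, 84 x 124 x 10 mm, fixed to the table, with the bar punch's block on it (block top 50 mm above the table, guide post tops 54 mm). Origin: centre of its underside, on the bore's axis.
- knob_punch: The other punch, to be left alone: the same shank in the same kind of block and base, but with a round knob 38 mm in diameter and 20 mm high instead of a bar. Origin: centre of its foot, z up.
- sole_spot (a point): Middle of the wide front part of the flat brown leather sole (a sole-shaped pair, 93 x 249 mm, 9 mm thick, fixed to the table); the point lies on its upper face. The point's y axis runs along the sole towards the narrow heel.
Things that resemble listed ones, but are neither listed nor needed, are in the scene too. Leave any orange or yellow look-alike of the bar_punch alone.

How it is judged:
On the way:
1. the bar punch is drawn clear of its block, which is back down on its base (z of bar_punch in the frame of bar_base above 0.052 m and value of joint bar_block below 0.003 m), for 0.1 s.
At the end, for the whole second after the job is handed in: The bar punch stands upright (within 10 degrees) and still on its foot on the leather sole, within 35 mm of the middle of its wide front part; its empty block is down on its base plate (within 3 mm); the knob punch is where it was (within 8 mm) (horizontal distance between bar_punch and sole_spot below 0.035 m and z of bar_punch in the frame of sole_spot below 0.005 m and angle between bar_punch's own z axis and vertical below 0.17 rad and linear speed of bar_punch below 0.02 m/s and value of joint bar_block below 0.003 m and distance of knob_punch from where it was at the start of the episode below 0.008 m); the robot touches nothing.
It fails at once if the bar punch's block is lifted more than 15 mm (value of joint bar_block above 0.015 m).
It fails at once if the knob punch is pulled or knocked more than 8 mm (distance of knob_punch from where it was at the start of the episode above 0.008 m).
It also fails if it takes over 61 s, if anything falls off the work surface, if the arm or the gripper's body presses on something with over 40 N, if the wrist force passes 120 N, or if a joint passes its speed limit or range.

## Working session

There is one attempt and no reset: what is moved stays moved. The work goes in short steps, Python scripts to look and compute and a tool call to move; the robot and the scene stay as the last step left them, time stands still between calls to the robot, and variables do not carry over. Pictures are saved under pics/ and viewed, on a budget of 10 in all, crops included, one or two more only if the job needs it, and the job is handed in when it is done.

Besides the shell and the picture viewer there is one more tool, called after "Request:" by a JSON object that holds its "fn" and its "kwargs", one argument or row to a line. move_arm: Moves the arm, as the interface text tells. Its arguments: {"type":"object","properties":{"targets":{"type":"string"},"grip_force":{"type":"number"}},"required":["targets"]}

```bash
mkdir -p pics
cat > h.py <<'E'
import numpy as np, cv2
from scipy.spatial.transform import Rotation as R
from rig import ctrl
def rot(a):
    a=np.array(a,float); return a if a.shape==(3,3) else R.from_quat(a).as_matrix()
def ray(c,u,v):
    K=np.array(c["camera_matrix"],float); D=np.array([c["k1"],0,0,0,0],float)
    p=cv2.undistortPoints(np.array([[[u,v]]],float),K,D)[0,0]
    return np.array(c["eye"]), rot(c["attitude"])@np.array([p[0],p[1],1.])
def onz(c,u,v,z):
    e,d=ray(c,u,v); return e+d*(z-e[2])/d[2]
def proj(c,P):
    Rm=rot(c["attitude"]); K=np.array(c["camera_matrix"],float)
    p=cv2.projectPoints(np.array([P],float),cv2.Rodrigues(Rm.T)[0],-Rm.T@np.array(c["eye"],float),K,np.array([c["k1"],0,0,0,0],float))[0]
    return p[0,0]
def save(c,n,box=None,s=1):
    im=c["image"][:,:,::-1]
    if box: im=im[box[1]:box[3],box[0]:box[2]]
    cv2.imwrite("pics/"+n,cv2.resize(im,None,fx=s,fy=s,interpolation=cv2.INTER_CUBIC))
E
python3 - <<'E'
from h import *
import pickle
a=ctrl.capture("scene");save(a,"s0.png");b=ctrl.capture("side");save(b,"d0.png")
pickle.dump((a,b),open("c0.pkl","wb"))
for c in(a,b):print(c["eye"],c["attitude"],c["camera_matrix"],c["k1"])
print(ctrl.observe())
E
```

```text
[-0.02676998 -0.7612432   0.69183961] [ 0.83084056 -0.28649743  0.15906715 -0.44980087] [[481.92925994   0.         316.50879625]
 [  0.         481.92925994 200.76192498]
 [  0.           0.           1.        ]] -0.052190416138271335
[ 0.37336908 -1.19514885  0.58278149] [ 0.82949805 -0.05420997  0.04907603 -0.55370191] [[507.28990081   0.         317.33968488]
 [  0.         507.28990081 205.0349625 ]
 [  0.           0.           1.        ]] -0.11558593343870828
{'clock': 0.1, 'qpos': array([-1.21108497,  0.47773356,  0.02234554,  1.5563617 , -0.01151878,
        1.10931206, -0.08309053]), 'qvel': array([ 0.00063109, -0.00263236,  0.0006984 , -0.00299061, -0.00011252,
        0.00042267, -0.00080842]), 'joint_efforts': array([ 4.34084664e-03, -5.97763324e+01,  1.61387768e+00, -2.81957370e+01,
        1.28976649e-02,  4.99266753e-03, -1.71952325e-05]), 'eef_pos': array([0.30415655, 0.60201981, 0.25240831]), 'eef_rot': array([ 2.31769536e-01,  9.72770359e-01, -8.31210737e-04, -1.42515769e-04]), 'force': array([-0.73739783, -0.6995811 ,  0.52101823]), 'wrist_torque': array([-0.01816571, -0.01401061, -0.05675921]), 'width': 1.0002795524664483}
```

View pics/s0.png

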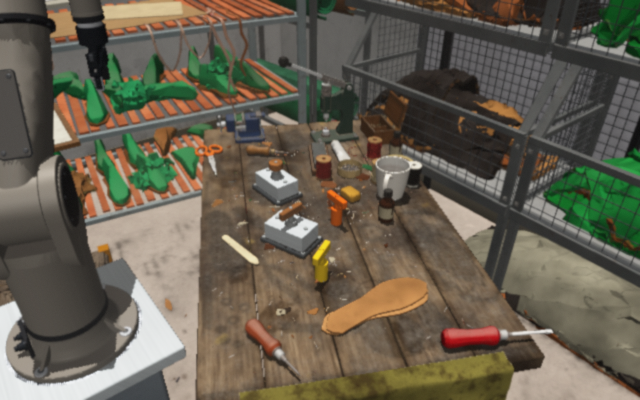

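View pics/d0.png

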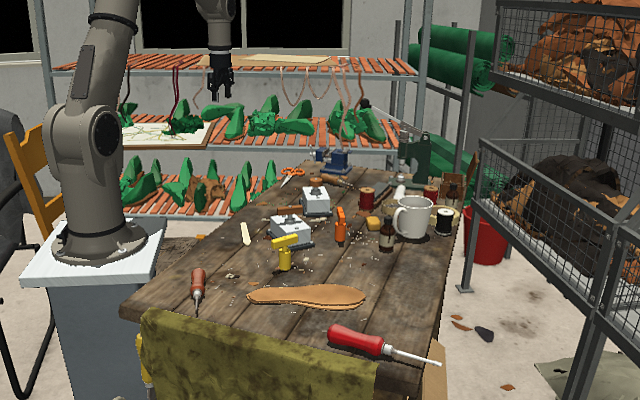

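The scene shows these candidates: a brown bar on a block at (290,212), a brown round knob on a block at (276,170), an orange look-alike at (338,208) and a yellow one at (321,262). I choose (290,212). The sole runs from (325,330) to (428,285), with its wide end at the right. Next is one close crop from both views, and the colour measurements.

Run:
```python
from h import *
import pickle
a,b=pickle.load(open("c0.pkl","rb"))
A=a["image"][185:270,240:350,::-1];B=b["image"][165:280,240:350,::-1]
A=cv2.copyMakeBorder(A,0,30,0,0,cv2.BORDER_CONSTANT)
cv2.imwrite("pics/crop.png",cv2.resize(np.hstack([A,B]),None,fx=3.5,fy=3.5,interpolation=cv2.INTER_CUBIC))
# sole
for n,c,box in(("scene",a,(310,265,440,345)),("side",b,(235,275,375,315))):
    x0,y0,x1,y1=box;hsv=cv2.cvtColor(c["image"],cv2.COLOR_RGB2HSV)
    m=cv2.inRange(hsv,(5,110,120),(20,255,255));k=np.zeros_like(m);k[y0:y1,x0:x1]=m[y0:y1,x0:x1]
    cs=max(cv2.findContours(k,0,1)[0],key=cv2.contourArea)[:,0]
    P=np.array([onz(c,u,v,.009)[:2] for u,v in cs])
    r=cv2.minAreaRect((P*1000).astype(np.float32));print(n,r,cv2.boxPoints(r).round())
    mm=P.mean(0);ax=np.linalg.svd(P-mm)[2][0]; ax*=np.sign(ax[0])
    # fill and widths along axis
    nrm=np.array([-ax[1],ax[0]]);t=(P-mm)@ax;w=(P-mm)@nrm
    print(ax,mm)
    for s in np.arange(t.min(),t.max(),.02):
        q=abs(t-s)<.008
        if q.sum()>1:print(round(s-t.min(),3),(mm+ax*s+nrm*(w[q].max()+w[q].min())/2).round(4),round(np.ptp(w[q]),4))
# bar
for n,c,box in(("scene",a,(270,198,310,222)),("side",b,(270,205,306,232))):
    x0,y0,x1,y1=box;hsv=cv2.cvtColor(c["image"],cv2.COLOR_RGB2HSV)
    m=cv2.inRange(hsv,(3,90,40),(18,255,220));k=np.zeros_like(m);k[y0:y1,x0:x1]=m[y0:y1,x0:x1]
    cs=max(cv2.findContours(k,0,1)[0],key=cv2.contourArea);r=cv2.minAreaRect(cs)
    print(n,r,[onz(c,*p,.083).round(4) for p in cv2.boxPoints(r)],onz(c,*r[0],.083))
```

```text
scene ((491.669921875, -296.3702392578125), (93.33946990966797, 248.99432373046875), 74.69034576416016) [[ 359. -309.]
 [ 599. -374.]
 [ 624. -284.]
 [ 384. -218.]]
[ 0.99312443 -0.11706354] [ 0.49006296 -0.30333907]
0.0 [ 0.3654 -0.289 ] 0.0252
0.02 [ 0.3856 -0.2889] 0.0509
0.04 [ 0.4056 -0.2898] 0.0537
0.06 [ 0.4257 -0.2905] 0.0521
0.08 [ 0.4455 -0.2931] 0.0547
0.1 [ 0.4651 -0.2979] 0.0613
0.12 [ 0.4848 -0.3017] 0.0704
0.14 [ 0.5045 -0.3053] 0.0858
0.16 [ 0.5244 -0.3074] 0.0922
0.18 [ 0.5442 -0.3101] 0.0937
0.2 [ 0.5639 -0.3133] 0.0899
0.22 [ 0.5836 -0.3176] 0.0796
0.24 [ 0.6039 -0.3159] 0.0537
side ((490.60845947265625, -308.51275634765625), (95.06985473632812, 246.83349609375), 83.57966613769531) [[ 363. -342.]
 [ 608. -370.]
 [ 619. -275.]
 [ 373. -247.]]
[ 0.99114472 -0.13278609] [ 0.48733325 -0.30789505]
0.0 [ 0.3678 -0.2952] 0.0227
0.02 [ 0.3888 -0.2895] 0.0463
0.04 [ 0.4089 -0.2896] 0.0506
0.06 [ 0.4284 -0.2953] 0.0576
0.08 [ 0.448  -0.2991] 0.0613
0.1 [ 0.4679 -0.3014] 0.0615
0.12 [ 0.4874 -0.3068] 0.0761
0.14 [ 0.5073 -0.3084] 0.0914
0.16 [ 0.527  -0.3125] 0.0951
0.18 [ 0.5468 -0.3148] 0.0953
0.2 [ 0.5666 -0.3174] 0.0877
0.22 [ 0.5865 -0.3201] 0.08
0.24 [ 0.6065 -0.3213] 0.0535
scene ((291.20989990234375, 209.7353973388672), (10.692960739135742, 27.306316375732422), 64.98310089111328) [array([ 0.4604, -0.005 ,  0.083 ]), array([ 0.533 , -0.0006,  0.083 ]), array([ 0.5169, -0.0392,  0.083 ]), array([ 0.447 , -0.0421,  0.083 ])] [ 0.48858881 -0.02205771  0.083     ]
side ((289.3087463378906, 210.58392333984375), (34.525352478027344, 15.061395645141602), 10.007979393005371) [array([ 0.4359, -0.053 ,  0.083 ]), array([0.4486, 0.0435, 0.083 ]), array([ 0.5325, -0.0055,  0.083 ]), array([ 0.5145, -0.0966,  0.083 ])] [ 0.4831275 -0.0297959  0.083    ]
```

View pics/crop.png

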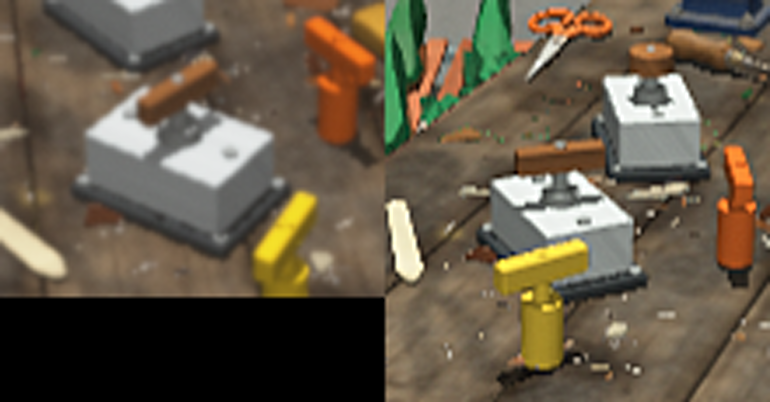

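The crop confirms the brown T-bar on the nearer block, with neck and shank. The round knob sits on the block behind, and the yellow and orange ones are free-standing. I estimate the bar at (0.486, -0.025) and the sole spot at (0.547, -0.312). Moving above the bar now.

Request:
{"fn": "move_arm", "kwargs": {
  "targets": "-37 -40 0 0 0 0 0.3;-37 -40 0 0 0 0 0.3;-37 -40 0 0 0 0 0.3;-37 -40 0 0 0 0 0.3;-37 -40 0 0 0 0 0.3;-37 -40 0 0 0 0 0.3;-37 -40 0 0 0 0 0.3;-37 -40 0 0 0 0 0.3"
}}

```text
clock: 1.1
eef_pos: [0.4243, 0.1815, 0.2532]
eef_rot: [0.232, 0.973, 0.0, -0.0]
force: [0.8, 0.3, 0.2]
width: 0.702
```

Request:
{"fn": "move_arm", "kwargs": {
  "targets": "-37 -40 0 0 0 0 0.3;-37 -40 0 0 0 0 0.3;-37 -40 0 0 0 0 0.3;-37 -40 0 0 0 0 0.3;0 0 0 0 0 -9 0.3;0 0 0 0 0 -9 0.3;0 0 0 0 0 -9 0.3;0 0 0 0 0 0 0.3"
}}

```text
clock: 2.1
eef_pos: [0.4839, -0.0262, 0.2531]
eef_rot: [-0.001, 1.0, 0.0, -0.0]
force: [0.6, 0.4, -0.0]
width: 0.699
```

Run:
```python
from h import *
import pickle
c=ctrl.capture("wrist");save(c,"w1.png");pickle.dump(c,open("w1.pkl","wb"))
o=ctrl.observe();print(o["clock"],o["qpos"],o["eef_pos"],rot(o["eef_rot"]),c["eye"])
```

```text
2.15 [-0.36827587  0.16073908  0.33008753  2.0159347  -0.06278627  0.9748916
  1.5640631 ] [ 0.4839836  -0.02622268  0.25309218] [[-9.99999860e-01 -1.15306959e-04 -5.16785247e-04]
 [-1.15324065e-04  9.99999993e-01  3.30704123e-05]
 [ 5.16781430e-04  3.31300055e-05 -9.99999866e-01]] [ 0.41636899 -0.02728449  0.37395306]
```

View pics/w1.png

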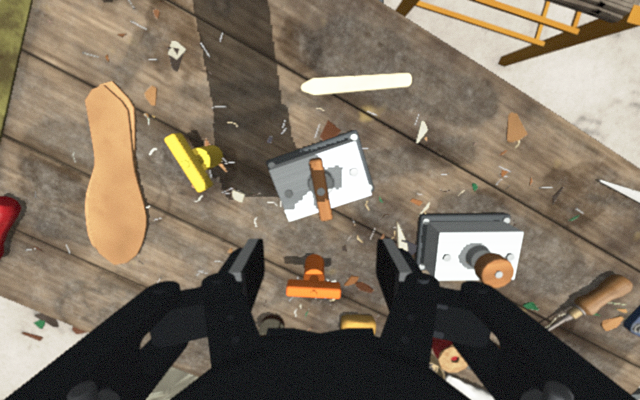

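The wrist view shows the bar at about (320,188) along the image vertical, which is world x. The block is centred near (320,178), the knob at (495,270), orange at (315,285), yellow at (190,160), and the sole at left with its wide part near (116,215).

Run:
```python
from h import *
import pickle
c=pickle.load(open("w1.pkl","rb"));hsv=cv2.cvtColor(c["image"],cv2.COLOR_RGB2HSV)
def blob(lo,hi,box):
    x0,y0,x1,y1=box;m=cv2.inRange(hsv,lo,hi);k=np.zeros_like(m);k[y0:y1,x0:x1]=m[y0:y1,x0:x1]
    return max(cv2.findContours(k,0,1)[0],key=cv2.contourArea)
r=cv2.minAreaRect(blob((3,110,40),(18,255,255),(300,150,335,230)));b=cv2.boxPoints(r)
print(r,[onz(c,*p,.093).round(4) for p in b],onz(c,*r[0],.093),onz(c,*r[0],.083))
r=cv2.minAreaRect(blob((0,0,130),(180,70,255),(262,130,378,225)));b=cv2.boxPoints(r)
print("block",r,[onz(c,*p,.05).round(4) for p in b],onz(c,*r[0],.05))
for n,p,z in(("orange",(314,290),.078),("orange end",(288,290),.078),("yellow",(188,163),.078),("knob",(495,270),.093)):print(n,onz(c,*p,z))
P=np.array([onz(c,*p[0],.009)[:2] for p in blob((5,110,100),(20,255,255),(75,75,155,270))])
r=cv2.minAreaRect((P*1000).astype(np.float32));print("sole",r)
mm=P.mean(0);ax=np.linalg.svd(P-mm)[2][0];ax*=np.sign(ax[0]);nrm=np.array([-ax[1],ax[0]]);t=(P-mm)@ax;w=(P-mm)@nrm
for s in np.arange(.1,.245,.02)+t.min():
    q=abs(t-s)<.008;print((mm+ax*s+nrm*(w[q].max()+w[q].min())/2).round(4),round(np.ptp(w[q]),4))
```

```text
((320.36541748046875, 189.32691955566406), (62.757164001464844, 13.139781951904297), 78.69007110595703) [array([ 0.4535, -0.0394,  0.093 ]), array([ 0.4509, -0.0266,  0.093 ]), array([ 0.5152, -0.0135,  0.093 ]), array([ 0.5181, -0.027 ,  0.093 ])] [ 0.48347343 -0.02682509  0.093     ] [ 0.48586188 -0.02680874  0.083     ]
block ((311.8808288574219, 187.1436767578125), (78.931884765625, 117.1691665649414), 72.69947814941406) [array([ 0.4674, -0.1145,  0.05  ]), array([0.4281, 0.0129, 0.05  ]), array([0.5158, 0.0441, 0.05  ]), array([ 0.5613, -0.092 ,  0.05  ])] [ 0.49113245 -0.03671349  0.05      ]
orange [ 0.6104463  -0.03410592  0.078     ]
orange end [ 0.61053632 -0.06513417  0.078     ]
yellow [ 0.45890079 -0.1658546   0.078     ]
knob [0.5752357  0.16770507 0.093     ]
sole ((493.58203125, -296.06829833984375), (82.19524383544922, 248.06246948242188), 77.98248291015625)
[ 0.4693 -0.2945] 0.0533
[ 0.4889 -0.2983] 0.0646
[ 0.5089 -0.3001] 0.0722
[ 0.5286 -0.3037] 0.0809
[ 0.5482 -0.3078] 0.0824
[ 0.5676 -0.3127] 0.0801
[ 0.5871 -0.3173] 0.0714
[ 0.607  -0.3198] 0.0468
```

The bar measures 66 x 13 mm, as it should, centred at (0.4835, -0.027) with its long axis at +11.5°. The sole spot comes out at about (0.546, -0.310), and all three views agree within 5 mm. Turning and descending.

Request:
{"fn": "move_arm", "kwargs": {
  "targets": "0 0 0 0 0 -6 0.5;0 -1 0 0 0 -5.5 0.5;0 0 40 0 0 0 0.5;0 0 40 0 0 0 0.5;0 0 40 0 0 0 0.5;0 0 25 0 0 0 0.5;0 0 15 0 0 0 0.5;0 0 7 0 0 0 0.5"
}}

```text
clock: 3.15
eef_pos: [0.4843, -0.0271, 0.0858]
eef_rot: [-0.101, 0.995, -0.0, -0.0]
force: [-0.1, -0.5, 0.1]
width: 0.501
```

Run:
```python
from h import *
a=ctrl.capture("scene");b=ctrl.capture("side");w=ctrl.capture("wrist")
A=cv2.resize(a["image"][150:270,230:360],None,fx=3,fy=3);B=cv2.resize(b["image"][150:270,230:360],None,fx=3,fy=3)
cv2.imwrite("pics/g1.png",np.hstack([A,B])[:,:,::-1])
o=ctrl.observe();print(o["qpos"],o["eef_pos"],o["force"],o["width"])
```

```text
[-0.27785879  0.42203054  0.24974831  2.14958929 -0.18343657  0.58873512
  1.87814253] [ 0.48472743 -0.02713222  0.08669972] [-0.448554   -0.11085505  0.75226059] 0.49719885687952114
```

View pics/g1.png

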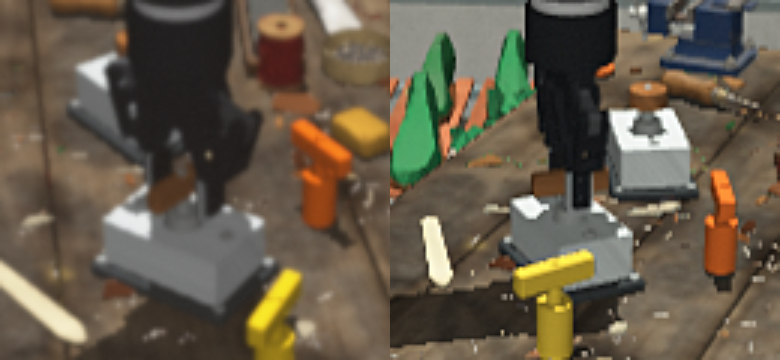

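The bar sits between the open fingers in both views. Closing on it, then starting a first gentle twist.

Request:
{"fn": "move_arm", "kwargs": {
  "targets": "0 0 0 0 0 0 1;0 0 0 0 0 0 1;0 0 0 0 0 0 1;0 0 0 0 0 0 1;0 0 0 0 0 0 1",
  "grip_force": 100
}}

```text
clock: 3.92
eef_pos: [0.4849, -0.0264, 0.0873]
eef_rot: [-0.102, 0.995, 0.0, 0.001]
force: [-1.1, 2.1, 5.5]
width: 0.146
```

Request:
{"fn": "move_arm", "kwargs": {
  "targets": "0 0 -0.5 0 0 5 1;0 0 -0.8 0 0 10 1;0 0 -0.8 0 0 10 1;0 0 -0.8 0 0 10 1;0 0 -0.8 0 0 10 1"
}}

```text
clock: 4.55
eef_pos: [0.484, -0.0271, 0.0899]
eef_rot: [0.289, 0.957, -0.0, -0.0]
force: [1.5, -0.3, -7.4]
width: 0.148
```

Run:
```python
from h import *
o=ctrl.observe();print(o["qpos"],o["eef_pos"],o["force"],o["wrist_torque"],o["width"])
```

```text
[-0.44936212  0.44282219  0.46379164  2.15965652 -0.34163863  0.60865211
  1.2434359 ] [ 0.48403153 -0.02706665  0.08990102] [ 1.48616455 -0.30596275 -7.41102445] [-0.13634998 -0.22164565  0.19616378] 0.14756547568391065
```

The grip is at about bar thickness, the twist shows 0.2 N m and the pull is about 7 N. It creeps as expected, so I continue.

Request:
{"fn": "move_arm", "kwargs": {
  "targets": "0 0 -0.8 0 0 10 1;0 0 -0.8 0 0 10 1;0 0 -0.8 0 0 10 1;0 0 -0.4 0 0 -5 1;0 0 -0.8 0 0 -10 1;0 0 -0.8 0 0 -10 1;0 0 -0.8 0 0 -10 1;0 0 -0.8 0 0 -10 1"
}}

```text
clock: 5.55
eef_pos: [0.4839, -0.0269, 0.0958]
eef_rot: [0.156, 0.988, 0.0, -0.0]
force: [0.8, 0.5, -8.0]
width: 0.142
```

Request:
{"fn": "move_arm", "kwargs": {
  "targets": "0 0 -0.8 0 0 -10 1;0 0 -0.8 0 0 -10 1;0 0 -0.8 0 0 -10 1;0 0 -0.8 0 0 -10 1;0 0 -0.8 0 0 -10 1;0 0 -0.8 0 0 -10 1;0 0 -0.8 0 0 -10 1;0 0 -0.4 0 0 -5 1"
}}

```text
clock: 6.55
eef_pos: [0.484, -0.0267, 0.1018]
eef_rot: [-0.476, 0.879, 0.0, 0.0]
force: [0.8, 1.5, -6.9]
width: 0.142
```

Run:
```python
from h import *
o=ctrl.observe();print(o["qpos"],o["eef_pos"],o["force"],o["wrist_torque"],o["width"])
a=ctrl.capture("scene");b=ctrl.capture("side")
A=cv2.resize(a["image"][150:270,230:360],None,fx=3,fy=3);B=cv2.resize(b["image"][150:270,230:360],None,fx=3,fy=3)
cv2.imwrite("pics/g2.png",np.hstack([A,B])[:,:,::-1])
```

```text
[-0.1242443   0.38474868  0.06136898  2.13262937 -0.04055777  0.62552763
  2.52930393] [ 0.48397239 -0.02672069  0.1018359 ] [ 0.79542461  1.52850347 -6.85375695] [ 0.34640317 -0.24412809 -0.16791859] 0.1423772442402619
```

View pics/g2.png

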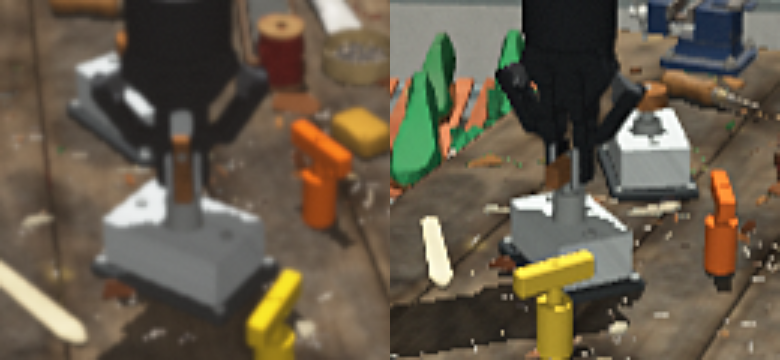

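The shank is out about 15 mm, and the block edge sits at the same pixels as before, so it is still seated. Continuing.

Request:
{"fn": "move_arm", "kwargs": {
  "targets": "0 0 -0.5 0 0 5 1;0 0 -0.9 0 0 10 1;0 0 -0.9 0 0 10 1;0 0 -0.9 0 0 10 1;0 0 -0.9 0 0 10 1;0 0 -0.9 0 0 10 1;0 0 -0.9 0 0 10 1;0 0 -0.9 0 0 10 1"
}}

```text
clock: 7.65
eef_pos: [0.484, -0.0271, 0.1086]
eef_rot: [0.163, 0.987, -0.0, -0.0]
force: [0.8, 0.4, -8.2]
width: 0.147
```

Request:
{"fn": "move_arm", "kwargs": {
  "targets": "0 0 -0.9 0 0 10 1;0 0 -0.9 0 0 10 1;0 0 -0.9 0 0 10 1;0 0 -0.5 0 0 5 1;0 0 -0.5 0 0 -5 1;0 0 -0.9 0 0 -10 1;0 0 -0.9 0 0 -10 1;0 0 -0.9 0 0 -10 1"
}}

```text
clock: 8.65
eef_pos: [0.4844, -0.0271, 0.1155]
eef_rot: [0.157, 0.988, 0.0, 0.0]
force: [-0.9, -0.5, -2.8]
width: 0.146
```

Run:
```python
from h import *
o=ctrl.observe();print(o["qpos"],o["eef_pos"],o["force"],o["wrist_torque"],o["width"])
```

```text
[-0.40512096  0.38305432  0.40369355  2.14227184 -0.24230774  0.65833567
  1.42018   ] [ 0.48435783 -0.02714433  0.11554262] [-0.86757619 -0.52770115 -2.80838667] [0.01551856 0.0137564  0.02327181] 0.14586317461245474
```

Friction is gone: the force fell to about the punch's own weight after 28 mm. Drawing it clear.

Request:
{"fn": "move_arm", "kwargs": {
  "targets": "0 0 -1.5 0 0 -5 1;0 0 -2 0 0 -5 1;0 0 -2.5 0 0 0 1;0 0 -3 0 0 0 1;0 0 -4 0 0 0 1;0 0 -5 0 0 0 1;0 0 -8 0 0 0 1;0 0 0 0 0 0 1"
}}

```text
clock: 9.65
eef_pos: [0.4849, -0.0271, 0.142]
eef_rot: [0.072, 0.997, 0.0, 0.001]
force: [0.4, -0.6, -2.8]
width: 0.143
```

Run:
```python
from h import *
o=ctrl.observe();print(o["qpos"],o["eef_pos"],o["force"],o["wrist_torque"],o["width"])
a=ctrl.capture("scene");b=ctrl.capture("side")
A=cv2.resize(a["image"][140:260,230:360],None,fx=3,fy=3);B=cv2.resize(b["image"][150:270,230:360],None,fx=3,fy=3)
cv2.imwrite("pics/g3.png",np.hstack([A,B])[:,:,::-1])
```

```text
[-0.38954035  0.33187742  0.37982981  2.12307866 -0.18555256  0.71570857
  1.53756765] [ 0.48489468 -0.02710603  0.14198497] [ 0.41155293 -0.64704046 -2.76631627] [ 0.00050762 -0.0318532  -0.02280243] 0.14302674098401122
```

View pics/g3.png

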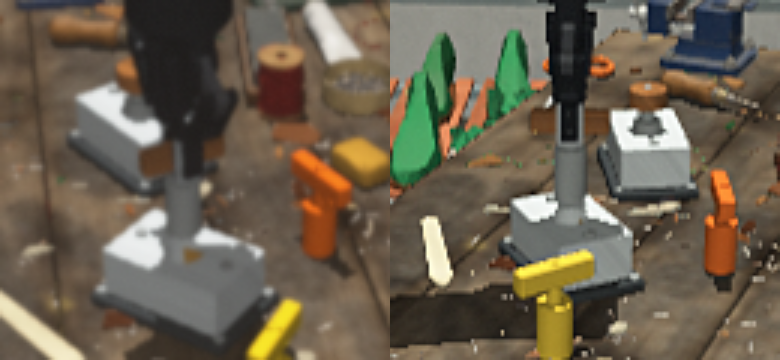

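Punch clear of the bore and upright, with its foot at about 70 mm and its shadow on the block; block seated. Lifting 50 mm and carrying it to the sole.

Request:
{"fn": "move_arm", "kwargs": {
  "targets": "0 0 -25 0 0 0 1;0 0 -25 0 0 0 1;-17 -45 0 0 0 0 1;-17 -45 0 0 0 0 1;-17 -45 0 0 0 0 1;-17 -45 0 0 0 0 1;-17 -45 0 0 0 0 1;-16 -46 0 0 0 0 1"
}}

```text
clock: 10.75
eef_pos: [0.5453, -0.311, 0.1906]
eef_rot: [0.072, 0.997, 0.0, -0.0]
force: [0.2, -0.1, -0.6]
width: 0.144
```

Request:
{"fn": "move_arm", "kwargs": {
  "targets": "0 0 25 0 0 0 1;0 0 25 0 0 0 1;0 0 25 0 0 0 1;0 0 10 0 0 0 1;0 0 0 0 0 0 1"
}}

```text
clock: 11.38
eef_pos: [0.5448, -0.3097, 0.1056]
eef_rot: [0.072, 0.997, 0.0, -0.001]
force: [0.1, 0.5, -1.6]
width: 0.143
```

Run:
```python
from h import *
o=ctrl.observe();print(o["qpos"],o["eef_pos"],o["eef_rot"],o["force"],o["wrist_torque"],o["width"])
a=ctrl.capture("scene");b=ctrl.capture("side")
for c in (a,b):print(proj(c,[.546,-.31,.009]))
A=cv2.resize(a["image"][210:350,315:445],None,fx=3,fy=3);B=cv2.resize(b["image"][190:330,240:370],None,fx=3,fy=3)
cv2.imwrite("pics/g4.png",np.hstack([A,B])[:,:,::-1])
```

```text
[ 0.11610438  0.59999861  0.41538333  1.81378246 -0.32406419  0.79677172
  2.1220708 ] [ 0.54475539 -0.30968978  0.10560602] [ 7.23899156e-02  9.97376129e-01  2.12509228e-04 -7.15604084e-04] [ 0.08595905  0.4539176  -1.57861935] [-0.0488345   0.01819542  0.01416171] 0.14321827922687833
[398.87282638 293.77782768]
[332.1385849  294.76730937]
```

View pics/g4.png

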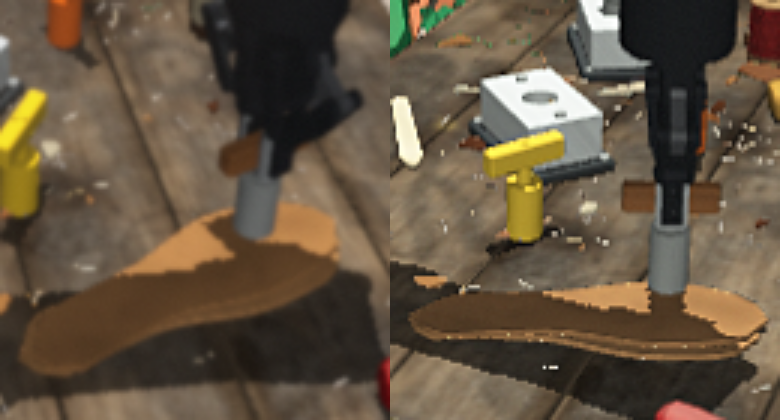

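The punch is upright, about 24 mm above the middle of the sole's wide part, and the empty block in the background is seated. Lowering.

Request:
{"fn": "move_arm", "kwargs": {
  "targets": "0 0 8 0 0 0 1;0 0 7 0 0 0 1;0 0 3 0 0 0 1;0 0 2 0 0 0 1;0 0 0 0 0 0 1"
}}

```text
clock: 12.1
eef_pos: [0.5451, -0.3099, 0.0861]
eef_rot: [0.072, 0.997, 0.0, -0.0]
force: [-0.5, 0.5, -2.3]
width: 0.143
```

Request:
{"fn": "move_arm", "kwargs": {
  "targets": "0 0 1 0 0 0 1;0 0 1 0 0 0 1;0 0 0 0 0 0 1"
}}

```text
clock: 12.48
eef_pos: [0.5451, -0.3099, 0.0841]
eef_rot: [0.072, 0.997, 0.0, -0.0]
force: [0.3, 0.8, -2.1]
width: 0.141
```

Request:
{"fn": "move_arm", "kwargs": {
  "targets": "0 0 1 0 0 0 1;0 0 0.5 0 0 0 1;0 0 0 0 0 0 1"
}}

```text
clock: 12.85
eef_pos: [0.5451, -0.3099, 0.0826]
eef_rot: [0.072, 0.997, 0.0, -0.0]
force: [-0.1, 0.3, -1.7]
width: 0.144
```

Request:
{"fn": "move_arm", "kwargs": {
  "targets": "0 0 1 0 0 0 1;0 0 0 0 0 0 1"
}}

```text
clock: 13.1
eef_pos: [0.5452, -0.3099, 0.0818]
eef_rot: [0.072, 0.997, -0.0, 0.0]
force: [1.1, -0.0, 0.2]
width: 0.144
```

Request:
{"fn": "move_arm", "kwargs": {
  "targets": "0 0 0.4 0 0 0 1;0 0 0 0 0 0 1"
}}

```text
clock: 13.35
eef_pos: [0.5453, -0.31, 0.0817]
eef_rot: [0.072, 0.997, 0.0, 0.0]
force: [-0.8, 1.2, 4.5]
width: 0.144
```

The foot is on the sole (force turned to +4.5 N). Opening slowly.

Request:
{"fn": "move_arm", "kwargs": {
  "targets": "0 0 0 0 0 0 0.84;0 0 0 0 0 0 0.8;0 0 0 0 0 0 0.75;0 0 0 0 0 0 0.65;0 0 0 0 0 0 0.5;0 0 0 0 0 0 0.5;0 0 0 0 0 0 0.5",
  "grip_force": 20
}}

```text
clock: 14.22
eef_pos: [0.5451, -0.3099, 0.0813]
eef_rot: [0.072, 0.997, 0.0, -0.0]
force: [-0.5, 0.7, 0.2]
width: 0.502
```

Request:
{"fn": "move_arm", "kwargs": {
  "targets": "0 0 -5 0 0 0 0.5;0 0 -15 0 0 0 0.5;0 0 -30 0 0 0 0.5;0 0 -40 0 0 0 0.5;0 0 -40 0 0 0 0.5;0 0 0 0 0 0 0.5"
}}

```text
clock: 14.98
eef_pos: [0.5469, -0.3114, 0.216]
eef_rot: [0.073, 0.997, -0.001, 0.004]
force: [0.5, -0.6, -0.3]
width: 0.496
```

Run:
```python
from h import *
o=ctrl.observe();print(o["eef_pos"],o["force"],o["width"])
a=ctrl.capture("scene");b=ctrl.capture("side")
A=cv2.resize(a["image"][150:340,255:445],None,fx=2,fy=2);B=cv2.resize(b["image"][150:340,220:410],None,fx=2,fy=2)
cv2.imwrite("pics/g5.png",np.hstack([A,B])[:,:,::-1])
```

```text
[ 0.5469255  -0.31138863  0.2160454 ] [ 0.48601364 -0.57070068 -0.30512447] 0.49636506557782606
```

View pics/g5.png

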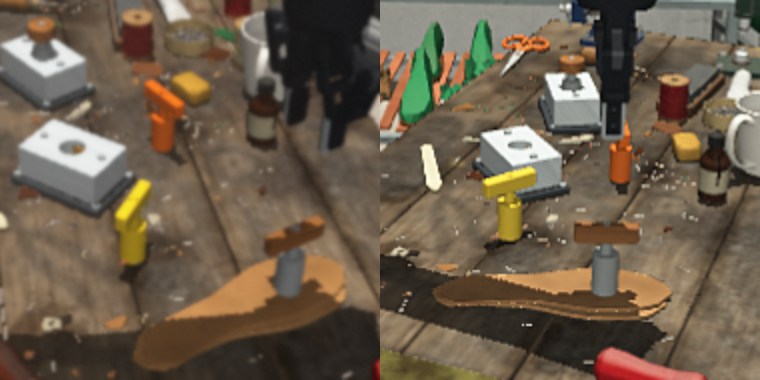

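The punch stands upright and free on the sole. Its foot is at side pixel (332,295), against (332,295) expected for the spot. The empty block is seated and the knob punch is in place.

```bash
python3 -c "
from rig import ctrl
print(ctrl.sign_off())"
```

```text
the job is handed in; nothing more can be done
None
```

The bar punch is out of its block and standing upright on the sole, and I handed the job in at about 15 s of the 61 s allowed.

- **Drawing it out:** I gripped the bar and twisted it back and forth while rising about 0.9 mm per 10°. The pull stayed at or below about 8 N in the readings between moves. The friction ended after about 28 mm, and I then lifted the punch clear.
- **Placing it:** I lowered it until the force showed contact with the sole (+4.5 N), opened slowly and backed off about 13 cm.
- **Last checks:** In the final scene and side pictures the punch stands upright and free. Its foot is at the side pixel expected for the middle of the wide part, which I put at (0.546, -0.310). The empty block is seated, the knob punch is in its own block, and the yellow and orange look-alikes look untouched.
- **Limits of the checks:** The three views placed the sole spot within about 5 mm of each other. The one disagreement was the side view's first reading of the bar's direction, which was poor, so I used the wrist view instead. Block height was judged only from pictures and forces.

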